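# Select the fifth outlet and start

### The job

The flow selector valve is to feed its fifth outlet: with a fingertip, gently push the lever clockwise, counting the clicks, from wherever it stands until it rests at the fifth outlet counted clockwise from the capped home stub, and never let it run past that outlet. Only then press the round start button on the valve's base fully down with a fingertip and let it come up again. Nothing is to be gripped or lifted, the valve must stay where it stands, and the small things round it must not be shifted.

Things in the scene. Friction and masses are not known exactly. Their poses are not given: they have to be found in the camera images.
- valve: flow selector valve, 1.5 kg, loose on rubber feet: aluminium base plate 196 x 130 mm (x by y), top 16 mm above the table; on it a round grey head, radius 46 mm at the foot, top 48 mm up, its vertical axis at x = +25 mm, y = 0. Origin at the centre of the underside; x along the plate away from the start button, z up
- home_stub (a point): outer end of the home stub with its fat black cap, 62 mm from the turning axis, 33 mm up, at 105 degrees counter-clockwise from the valve's +x. Seven thin steel outlets follow it clockwise, 30 degrees apart, ends 60 mm from the axis: at 75, 45, 15, -15, -45 (the fifth), -75 and -105 degrees. A pale tick on the head's top marks each
- valve_axis (a point): point on the lever's vertical turning axis, at the top of the hub, 62 mm above the table; its axes are the valve's
- selector (a joint): angle of the lever, rad: 0 at the capped home stub, growing clockwise from above, 0.5236 (30 degrees) a click: 1 to 7 clicks = outlets 1 to 7, stops at both ends; the fifth is 2.618. A sprung detent draws it to the nearest position; about 2 N at the post takes it over the hump half-way, then it snaps ahead by itself. It starts at home or at outlet 1, 2 or 3
- selector_post (a point): centre of the top of the lever's upright black finger post: 12 mm diameter, 42 mm from the turning axis, top 87 mm above the table, free down to the arm's top at 57 mm. The arm, 12 mm wide, joins it to a hub of radius 14 mm and ends in a pointer 54 mm from the axis. Site x points outward from the axis along the lever, z up
- start (a joint): travel of the start button, m: 0 up, 0.005 fully down; it springs back; about 4 N fully down
- start_top (a point): centre of the top of the start button, a plain grey cap of radius 12 mm in a black housing on the base plate, 95 mm from the lever's axis on the valve's -x side; pressed straight down
- vial_0: small capped glass vial, 23 mm diameter, 51 mm tall, a bystander beside the valve; origin at the underside
- vial_2: small capped glass vial, 23 mm diameter, 51 mm tall, a bystander beside the valve; origin at the underside
- stopper_0: rubber stopper, 27 mm diameter, 26 mm tall, a bystander beside the valve; origin at the underside
- timer: white kitchen-style timer with three buttons, 62 x 64 x 19 mm, a bystander beside the valve; origin at the underside
- boss_head: grey metal boss head clamp, 60 x 52 x 30 mm, a bystander beside the valve; origin at the underside
- stir_bar_0: white stirring bar, 8 x 26 x 8 mm, a bystander in front of the valve; origin at the underside

How it is judged:
On the way, in this order (a step that is already met when the one before it is completed fails the run):
1. the lever rests at the fifth outlet (value of joint selector between 2.5 and 2.74 rad and velocity of joint selector between -0.3 and 0.3 rad/s), for 0.3 s.
2. the start button is pressed down (value of joint start above 0.004 m), for 0.05 s.
At the end, for the whole second after the job is handed in: the lever rests within about 0.12 rad of the fifth outlet, the start button was pressed after that and is up again, and the valve stands within 20 mm of its first place (value of joint selector between 2.5 and 2.74 rad and value of joint start below 0.0015 m and distance of valve from where it was at the start of the episode below 0.02 m and angle between valve's own z axis and vertical below 0.05 rad and linear speed of valve below 0.01 m/s); the robot touches nothing.
It fails at once if the lever runs past the fifth outlet (over the hump toward the sixth) (value of joint selector above 2.95 rad).
It fails at once if the start button is pressed while the lever is not at the fifth outlet (value of joint start above 0.003 m and (value of joint selector below 2.4 rad or value of joint selector above 2.85 rad)).
It fails at once if the lever is gripped or forced (more than 20 N from the fingers) (contact force between the fingers and selector above 20 N).
It fails at once if the valve is lifted, tipped or shoved away (distance of valve from where it was at the start of the episode above 0.025 m or angle between valve's own z axis and vertical above 0.12 rad).
It fails at once if a bystander is lifted, knocked or shifted by more than 20 mm (distance of any of vial_0, vial_2, stopper_0, timer, boss_head, stir_bar_0 from where it was at the start of the episode above 0.02 m).
It also fails if it takes over 70 s, if anything falls off the work surface, if the arm or the gripper's body presses on something with over 40 N, if the wrist force passes 120 N, or if a joint passes its speed limit or range.

### The arm

A 6-joint arm with a two-finger parallel gripper is mounted at the origin on a cart in front of the work surface, level with it; the furniture and walls round the work are solid. World frame = base frame: x ahead of the robot, y to its left, z up, the work surface at z = 0. Lengths are in m, angles in rad, forces in N, time in s.
With the tool pointing down it reaches from about 0.25 to 0.725 m from the base axis. Payload 4 kg.
Tool frame: the origin (TCP) lies midway between the tips of the shut fingers; the grasp point (between the pads) lies bot.pinch_z behind it (bot.pinch_z is the distance from the TCP to the grasp point, in m); z points along the fingers, y is the line along which they close (so a half turn about z gives the same grasp; the last joint's range is limited). The gripper opens to 85 mm and grips with 20 to 120 N. Pads are 22 mm wide; open, the fingers measure 114 mm over their backs; the gripper's body (76 mm by 85 mm) begins 54 mm behind the grasp point. The pads swing forward as they close: fully open they stand 13 mm farther back than shut.
Start: joints at [-1.212, 0.241, 0.005, 1.335, 0, 1.571], TCP at [0.176, -0.468, 0.231] pointing down, gripper open.
Joint ranges: [-2.72, 2.72], [-1.05, 1.87], [-1.09, 1.28], [-1.99, 2.15], [-1.42, 1.44], [-3.14, 3.14]. Speed limits (rad/s): [2.79, 2.79, 3.14, 3.14, 3.14, 3.14].

### API

Orientations are given as a unit quaternion [x, y, z, w].
In Python, from workcell import bot, camrig, order, telemetry gives the robot as it stands (bot), with the cameras (camrig), the job (order) and the readings (telemetry).
- The arm moves only by the shell command python3 jog.py FILE, which reads ROWS from the file FILE. ROWS is a JSON list that holds a single list of rows (three levels of brackets), with 1 to 10 rows, each of 7 numbers: a rotation vector rx, ry, rz in shares of pi rad (1.0 is pi rad), then dx, dy, dz in shares of 500 mm (1.0 is 500 mm), then the finger opening in m; each row is the pose to reach, as a shift and turn from the pose commanded when the command began, along the tool's axes at that moment; what a row does not reach only later rows make up. A row lasts 1/8 s, in which the tool goes at most 0.0625 m and 0.188 rad, less where a joint would pass 70% of its speed; a pose out of reach is approached as far as the arm can. The fingers move at their own pace and stop on an object; the grip force is fixed at half the most. Time passes only in rows, so rows that do not move let the fingers close. It prints the time, the measured TCP pose, the force, the opening and the grip force at its end. No shift or turn number may pass 1 either way. Input that does not fit is refused with a message, and nothing moves.
- telemetry.get_obs(): the state, without advancing time (a new reading comes with each control period).
- camrig.camera(name): name is "scene" or "top"; returns the picture (384x512x3 uint8, red, green, blue); there is no depth.
- camrig.calibration(name): a dict with "mtx" (3x3 intrinsics, pixels), "R" (3x3) and "t" (3): a world point X has camera coordinates R X + t. Camera axes: x right, y down, z forward; pixel columns grow to the right and rows downward; lengths in m; the calibration is good to about 2 mm. A picture is of the moment at which its call begins. calibration takes no time and is no camera call.
- order.job_done(): hands the job in; it is judged then, once.
The state is a dict: "clock": time; "joint_pos": joint angles; "joint_vel": joint speeds; "tau": joint torques, N m; "eef_pos": TCP position; "tool_rot": TCP orientation; "ft_force": force on the tool from outside, world axes, zero at the start; "ft_torque": the same for the moment, N m; "grip_width": finger opening in m; "grasp_force": force on a finger pad.
Only numpy, scipy, OpenCV 4.12 (cv2) and the standard library are available. Lean on these libraries where they do the work, as an engineer would, in place of code of your own. Each camera call takes 0.05 s, during which the arm holds its last target. There are 200 camera calls.

## Working session

There is one attempt and no reset: what is moved stays moved. The work goes in short steps, Python scripts to look and compute and a shell command to move; the robot and the scene stay as the last step left them, time stands still between calls to the robot, and variables do not carry over. Pictures are saved under pics/ and viewed, at most 10 in all, crops included, and the job is handed in when it is done.

```bash
ls; mkdir -p pics
python3 - <<'E'
from workcell import bot, camrig, order, telemetry
import cv2
for n in("scene","top"):
    im=camrig.camera(n);cv2.imwrite(f"pics/{n}0.png",im[:,:,::-1]);c=camrig.calibration(n);print(n,c)
o=telemetry.get_obs();print(o["clock"],o["eef_pos"],o["tool_rot"],o["grip_width"],bot.pinch_z)
E
```

```text
jog.py
pics
workcell.py
scene {'mtx': array([[431.86612703,   0.        , 257.05124067],
       [  0.        , 431.86612703, 192.71603459],
       [  0.        ,   0.        ,   1.        ]]), 'R': array([[-0.63105263, -0.77558227,  0.01564377],
       [-0.50676021,  0.39688929, -0.76529274],
       [ 0.58733863, -0.49086764, -0.64349227]]), 't': array([0.37834286, 0.36739446, 0.57760152])}
top {'mtx': array([[429.10564046,   0.        , 252.65255474],
       [  0.        , 429.10564046, 196.24009037],
       [  0.        ,   0.        ,   1.        ]]), 'R': array([[ 0.00465563, -0.99978799,  0.02005754],
       [-0.98583884, -0.00795117, -0.16750689],
       [ 0.16763086, -0.01899365, -0.98566685]]), 't': array([0.01023832, 0.58196761, 0.85136564])}
0.1 [ 0.17535333 -0.46762882  0.23050477] [ 9.83952320e-01  1.78429066e-01 -1.85865399e-04 -9.30462208e-04] 0.08538624041015287 0.0187
```

View pics/scene0.png

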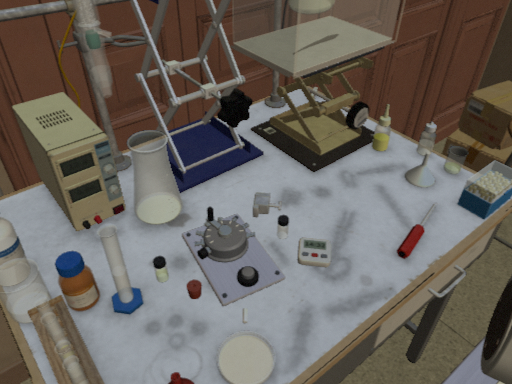

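View pics/top0.png

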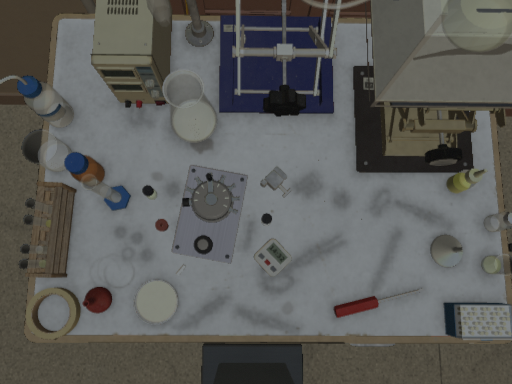

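The top view shows the valve around (210,213): button at (204,245), head at (212,200), black cap near (186,202), and lever post near (209,181). I'll enlarge both views.

Run:
```python
import cv2
a=cv2.imread("pics/top0.png")[155:270,160:300]
cv2.imwrite("pics/c1.png",cv2.resize(a,None,fx=5,fy=5,interpolation=cv2.INTER_CUBIC))
a=cv2.imread("pics/scene0.png")[195:305,170:300]
cv2.imwrite("pics/c2.png",cv2.resize(a,None,fx=5,fy=5,interpolation=cv2.INTER_CUBIC))
```

```text
(no output)
```

View pics/c1.png

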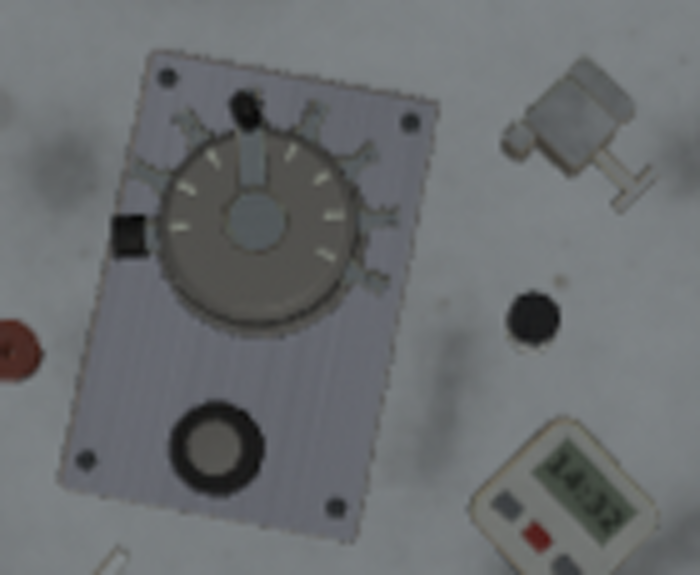

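View pics/c2.png

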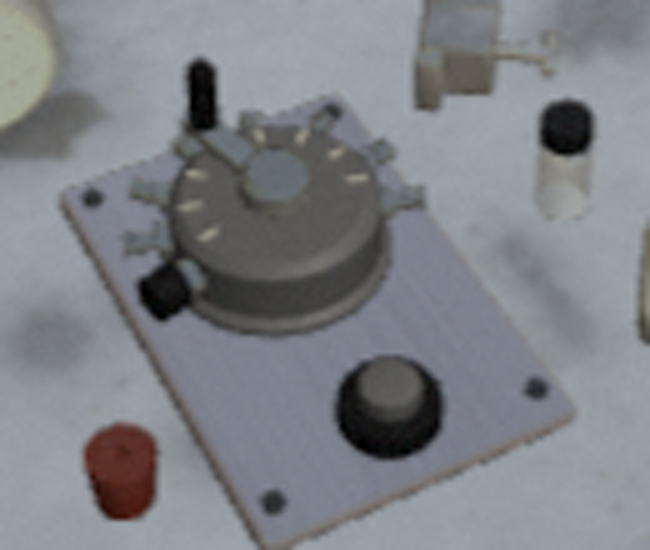

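```bash
cat > h.py <<'E'
import numpy as np
from workcell import bot, camrig, order, telemetry
def ray(name,u,v,z):
    c=camrig.calibration(name);R,t=c["R"],c["t"]
    d=R.T@np.linalg.solve(c["mtx"],[u,v,1]);o=-R.T@t
    return o+d*(z-o[2])/d[2]
def T(x,y,z): return ray("top",160+(x+.5)/5-.5,155+(y+.5)/5-.5,z)
def S(x,y,z): return ray("scene",170+(x+.5)/5-.5,195+(y+.5)/5-.5,z)
E
python3 - <<'E'
from h import *
np.set_printoptions(precision=4,suppress=True)
C=[T(152,50,.016),T(439,100,.016),T(355,543,.016),T(60,485,.016)]
c=np.mean(C,0);ax=(C[0]+C[1]-C[2]-C[3])/2;lx=np.linalg.norm(ax);print("plate",c,lx,np.linalg.norm(C[0]-C[1]),np.linalg.norm(C[3]-C[2]))
ax/=lx;yaw=np.arctan2(ax[1],ax[0]);print("yaw",yaw)
def W(x,y,z): return np.array([c[0],c[1],0])+[x*np.cos(yaw)-y*np.sin(yaw),x*np.sin(yaw)+y*np.cos(yaw),z]
h=T(257,220,.062);print("hub top",h,"scene",S(277,175,.062),"model",W(.025,0,.062))
p=T(245,105,.087);print("post",p,S(202,68,.087))
d=(p-h)[:2];print("r",np.hypot(*d),"lever deg rel",np.degrees(np.arctan2(d[1],d[0])-yaw))
for z in(.03,.035,.04):print("button",z,T(213,447,z),S(391,383,z),W(-.07,0,z))
for n,x,y in(("vial",532,318),("stopper",10,350)):print(n,T(x,y,.04))
for a in(15,-15,-45):
    a=np.radians(a);print("post@",W(.025+.042*np.cos(a),.042*np.sin(a),.087))
E
```

```text
plate [0.5507 0.1051 0.016 ] 0.19408459405932815 0.12804981332454457 0.12761004245266752
yaw -0.17532413149522552
hub top [0.5741 0.1    0.062 ] scene [0.5725 0.1021 0.062 ] model [0.5753 0.1007 0.062 ]
post [0.617  0.1039 0.087 ] [0.6167 0.1047 0.087 ]
r 0.043133532527718954 lever deg rel 15.168684031122995
button 0.03 [0.4826 0.119  0.03  ] [0.4866 0.1143 0.03  ] [0.4818 0.1173 0.03  ]
button 0.035 [0.4823 0.1185 0.035 ] [0.4833 0.1168 0.035 ] [0.4818 0.1173 0.035 ]
button 0.04 [0.482 0.118 0.04 ] [0.4801 0.1194 0.04  ] [0.4818 0.1173 0.04  ]
vial [ 0.5368 -0.0145  0.04  ]
stopper [0.5219 0.2035 0.04  ]
post@ [0.6171 0.1044 0.087 ]
post@ [0.6134 0.083  0.087 ]
post@ [0.5994 0.0663 0.087 ]
```

The lever stands at outlet 3 (15.2° measured), so it needs two clicks. I'll push with the tool's -x side along world -115°, fingers shut. First I move above the start point.

Careful with the scale: shifts go in shares of 500 mm and turns go in shares of pi rad. That gives: 0.5 m / 0.5 = 1, 0.45 m / 0.5 = 0.9, -0.775 rad / 3.1416 = -0.2467.

```bash
echo '[[[0, 0, -0.0573, 0.1, -0.062, 0, 0], [0, 0, -0.1146, 0.2, -0.126, 0, 0], [0, 0, -0.1592, 0.3, -0.188, 0, 0], [0, 0, -0.191, 0.4, -0.252, 0, 0], [0, 0, -0.2228, 0.5, -0.314, 0, 0], [0, 0, -0.2467, 0.6, -0.378, 0, 0], [0, 0, -0.2467, 0.7, -0.44, 0, 0], [0, 0, -0.2467, 0.8, -0.502, 0, 0], [0, 0, -0.2467, 0.9, -0.566, 0, 0], [0, 0, -0.2467, 1, -0.628, 0, 0]]]' > next.json && python3 jog.py next.json
cat > loc.py <<'E'
from h import *
from scipy.spatial.transform import Rotation as Ro
import sys
o=telemetry.get_obs();p=o["eef_pos"];R=Ro.from_quat(o["tool_rot"]).as_matrix()
d=p[:2]-[.5745,.1005];u=np.array([-.4226,-.9063]);v=np.array([.9063,-.4226])
print("clock",o["clock"],"p",p.round(4),"s,t mm",(d@u*1e3).round(1),(d@v*1e3).round(1),"xyaw",np.degrees(np.arctan2(R[1,0],R[0,0])).round(2),"F",np.round(o["ft_force"],2),"w",o["grip_width"])
if len(sys.argv)>1:
    g=np.array([float(a) for a in sys.argv[1:4]]);print("tool shift",(R.T@(g-p)).round(4))
E
python3 loc.py .6322 .132 .23
```

```text
clock: 1.35
eef_pos: [0.5342, 0.0032, 0.2309]
tool_rot: [0.843, 0.537, -0.0, -0.0]
ft_force: [-0.2, -0.7, 0.8]
grip_width: -0.0001
grasp_force: 0.0
clock 1.35 p [0.5342 0.0032 0.2309] s,t mm 105.3 4.6 xyaw 64.98 F [-0.22 -0.71  0.83] w -7.105908686238537e-05
tool shift [0.1582 0.0344 0.0008]
```

Converted, 0.158 m / 0.5 = 0.316, 0.1 m / 0.5 = 0.2.

```bash
echo '[[[0, 0, 0, 0.1, 0.022, 0, 0], [0, 0, 0, 0.2, 0.044, 0, 0], [0, 0, 0, 0.316, 0.068, 0, 0], [0, 0, 0, 0.316, 0.068, 0.1, 0], [0, 0, 0, 0.316, 0.068, 0.18, 0], [0, 0, 0, 0.316, 0.068, 0.18, 0]]]' > next.json && python3 jog.py next.json >/dev/null
python3 loc.py .6322 .132 .069
python3 - <<'E'
from h import *
import cv2
a=camrig.camera("scene")[:,:,::-1][150:305,150:320]
cv2.imwrite("pics/d1.png",cv2.resize(a,None,fx=4,fy=4,interpolation=cv2.INTER_CUBIC))
E
```

```text
clock 2.1 p [0.6277 0.1297 0.1364] s,t mm -49.0 35.9 xyaw 64.99 F [ 0.19 -0.97 -0.4 ] w -0.00012603716931035362
tool shift [0.0044 0.0037 0.0673]
```

View pics/d1.png

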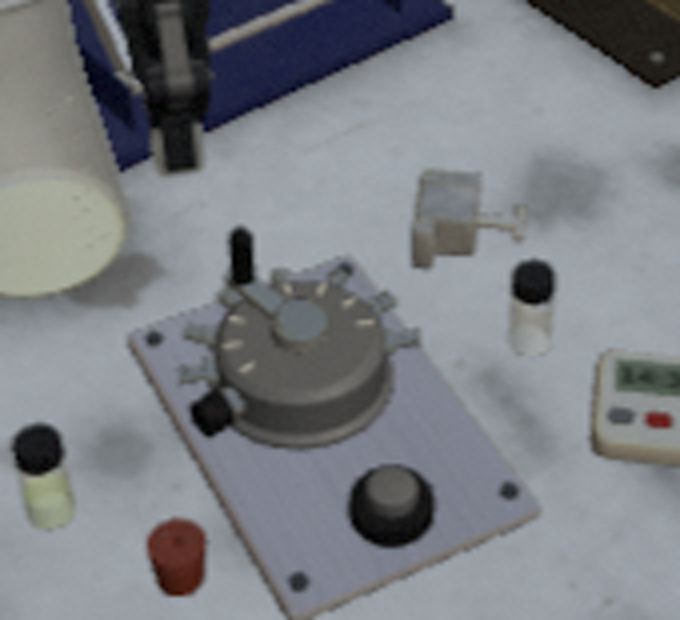

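The lever still stands at outlet 3, and the finger is clear behind the post. I'll descend.

```bash
echo '[[[0, 0, 0, 0, 0, 0.06, 0], [0, 0, 0, 0, 0, 0.12, 0], [0, 0, 0, 0, 0, 0.14, 0], [0, 0, 0, 0, 0, 0.14, 0], [0, 0, 0, 0, 0, 0.14, 0]]]' > next.json && python3 jog.py next.json >/dev/null
python3 loc.py .6322 .132 .069
```

```text
clock 2.775 p [0.6326 0.1304 0.0735] s,t mm -51.6 40.0 xyaw 64.95 F [ 0.09 -0.67  0.58] w 0.0003984741285755098
tool shift [ 0.0013 -0.0011  0.0045]
```

Converted, -0.021 m / 0.5 = -0.042, -0.019 m / 0.5 = -0.038.

```bash
echo '[[[0, 0, 0, -0.008, 0, 0.006, 0], [0, 0, 0, -0.016, 0, 0.006, 0], [0, 0, 0, -0.022, 0, 0.006, 0], [0, 0, 0, -0.026, 0, 0.006, 0], [0, 0, 0, -0.03, 0, 0.006, 0], [0, 0, 0, -0.034, 0, 0.006, 0], [0, 0, 0, -0.038, 0, 0.006, 0], [0, 0, 0, -0.042, 0, 0.006, 0], [0, 0, 0, -0.042, 0, 0.006, 0]]]' > next.json && python3 jog.py next.json >/dev/null
python3 loc.py
```

```text
clock 3.9 p [0.6212 0.1105 0.0679] s,t mm -28.8 38.0 xyaw 64.94 F [-0.74  0.77 -0.6 ] w -0.00026353348704021614
```

Converted, -0.004 m / 0.5 = -0.008, -0.002 m / 0.5 = -0.004.

```bash
echo '[[[0, 0, 0, -0.004, 0, 0, 0], [0, 0, 0, -0.008, 0, 0, 0], [0, 0, 0, -0.008, 0, 0, 0]]]' > next.json && python3 jog.py next.json >/dev/null
python3 loc.py
cat > snap.py <<'E'
from h import *
import cv2,sys
a=camrig.camera("scene")[:,:,::-1][175:275,180:270];b=camrig.camera("top")[:,:,::-1][155:255,170:260]
cv2.imwrite(f"pics/{sys.argv[1]}.png",cv2.resize(np.hstack([a,b]),None,fx=4.4,fy=4.4,interpolation=cv2.INTER_CUBIC))
E
python3 snap.py e1
```

```text
clock 4.275 p [0.6204 0.1073 0.0682] s,t mm -25.5 38.7 xyaw 64.95 F [ 0.18 -0.39  0.32] w -0.00026059122429326675
```

View pics/e1.png

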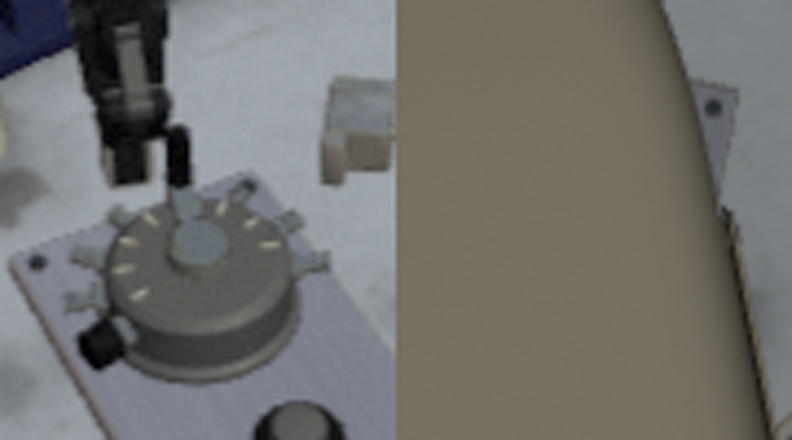

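```bash
cat > ang.py <<'E'
from h import *
import sys
x,y=map(float,sys.argv[1:])
p=ray("scene",180+(x+.5)/4.4-.5,175+(y+.5)/4.4-.5,.087);d=p[:2]-[.5745,.1005]
print(p,"r",np.hypot(*d),"outlet",(105-np.degrees(np.arctan2(*d[::-1])+.1753))/30)
E
python3 ang.py 178 129
```

```text
[0.6148783  0.08228639 0.087     ] r 0.0442960811995025 outlet 3.9744987637783087
```

The lever has clicked to outlet 4 (measured 3.97). Next is one more gentle click.

Converted, -0.02 m / 0.5 = -0.04, -0.019 m / 0.5 = -0.038.

```bash
echo '[[[0, 0, 0, -0.008, 0, 0, 0], [0, 0, 0, -0.016, 0, 0, 0], [0, 0, 0, -0.02, 0, 0, 0], [0, 0, 0, -0.024, 0, 0, 0], [0, 0, 0, -0.028, 0, 0, 0], [0, 0, 0, -0.032, 0, 0, 0], [0, 0, 0, -0.036, 0, 0, 0], [0, 0, 0, -0.038, 0, 0, 0], [0, 0, 0, -0.04, 0, 0, 0], [0, 0, 0, -0.04, 0, 0, 0]]]' > next.json && python3 jog.py next.json >/dev/null
python3 loc.py;echo '[[[0, 0, 0, -0.002, 0, 0, 0], [0, 0, 0, -0.004, 0, 0, 0], [0, 0, 0, -0.004, 0, 0, 0]]]' > next.json && python3 jog.py next.json >/dev/null
python3 loc.py; python3 snap.py e2
```

```text
clock 5.625 p [0.612  0.0893 0.0682] s,t mm -5.7 38.7 xyaw 64.96 F [0.43 0.39 0.24] w 0.00018706271785948314
clock 6.0 p [0.6112 0.0875 0.0683] s,t mm -3.8 38.7 xyaw 64.95 F [ 0.55  0.3  -0.23] w -0.00019825034361845034
```

View pics/e2.png

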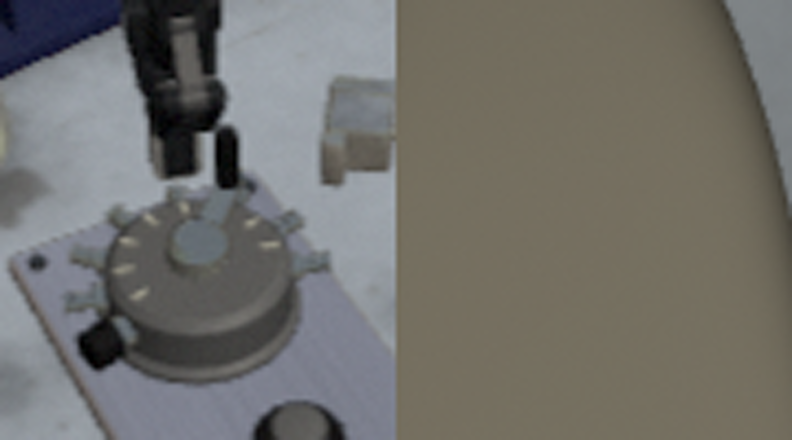

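The lever points at the fifth outlet, with five ticks (home and 1 to 4) to its left. I'll back off, go up, and travel over the button.

Converted, -0.08 m / 0.5 = -0.16, 0.02 m / 0.5 = 0.04.

```bash
python3 ang.py 228 131; echo '[[[0, 0, 0, 0.02, 0, 0, 0], [0, 0, 0, 0.04, 0, 0, 0], [0, 0, 0, 0.04, 0, -0.1, 0], [0, 0, 0, 0.04, 0, -0.16, 0], [0, 0, 0, 0.04, 0, -0.16, 0], [0, 0, 0, 0.04, 0, -0.16, 0]]]' > next.json && python3 jog.py next.json >/dev/null
python3 loc.py .482 .118 .06
```

```text
[0.60013683 0.06566396 0.087     ] r 0.043252711870524124 outlet 4.953521449363291
clock 6.85 p [0.6194 0.1061 0.1474] s,t mm -24.1 38.3 xyaw 64.99 F [-0.15  0.8  -0.42] w 0.00020369131843835266
tool shift [-0.0473 -0.1294  0.0876]
```

Converted, -0.129 m / 0.5 = -0.258, -0.1 m / 0.5 = -0.2.

```bash
echo '[[[0, 0, 0, -0.04, -0.1, 0, 0], [0, 0, 0, -0.074, -0.2, 0, 0], [0, 0, 0, -0.094, -0.258, 0, 0], [0, 0, 0, -0.094, -0.258, 0.08, 0], [0, 0, 0, -0.094, -0.258, 0.16, 0], [0, 0, 0, -0.094, -0.258, 0.176, 0], [0, 0, 0, -0.094, -0.258, 0.176, 0], [0, 0, 0, -0.094, -0.258, 0.176, 0]]]' > next.json && python3 jog.py next.json >/dev/null
python3 loc.py .482 .118 .06
python3 - <<'E'
from h import *
import cv2
a=camrig.camera("scene")[:,:,::-1][175:300,180:300]
cv2.imwrite("pics/f1.png",cv2.resize(a,None,fx=4.4,fy=4.4,interpolation=cv2.INTER_CUBIC))
E
```

```text
clock 7.85 p [0.4842 0.118  0.0615] s,t mm 22.3 -89.2 xyaw 64.96 F [0.6  0.91 1.27] w -0.00012147054418481472
tool shift [-0.0009 -0.002   0.0015]
```

View pics/f1.png

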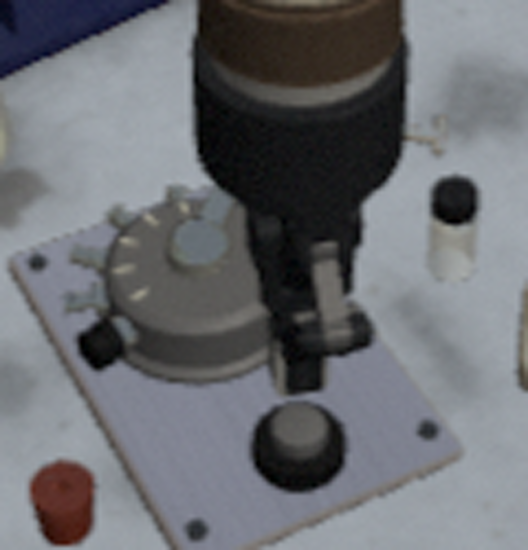

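The valve and vial have not moved, and the fingertip is just above and behind the button cap at (300,420). I'll go down slowly.

Converted, 0.027 m / 0.5 = 0.054, 0.026 m / 0.5 = 0.052.

```bash
echo '[[[0, 0, 0, -0.002, -0.004, 0.02, 0], [0, 0, 0, -0.002, -0.004, 0.036, 0], [0, 0, 0, -0.002, -0.004, 0.044, 0], [0, 0, 0, -0.002, -0.004, 0.048, 0], [0, 0, 0, -0.002, -0.004, 0.052, 0], [0, 0, 0, -0.002, -0.004, 0.054, 0], [0, 0, 0, -0.002, -0.004, 0.054, 0]]]' > next.json && python3 jog.py next.json >/dev/null
python3 loc.py .482 .118 .032
```

```text
clock 8.775 p [0.4804 0.1176 0.0334] s,t mm 24.3 -92.5 xyaw 64.96 F [-2.95 -1.06  2.42] w 0.00011071288435619031
tool shift [0.001  0.0013 0.0014]
```

Converted, 0.002 m / 0.5 = 0.004, 0.001 m / 0.5 = 0.002.

```bash
for i in 1; do echo '[[[0, 0, 0, 0, 0, 0.002, 0], [0, 0, 0, 0, 0, 0.004, 0], [0, 0, 0, 0, 0, 0.004, 0]]]' > next.json && python3 jog.py next.json >/dev/null; python3 loc.py; echo '[[[0, 0, 0, 0, 0, 0.002, 0], [0, 0, 0, 0, 0, 0.002, 0], [0, 0, 0, 0, 0, 0.002, 0]]]' > next.json && python3 jog.py next.json >/dev/null; python3 loc.py; done
```

```text
clock 9.15 p [0.4807 0.1177 0.032 ] s,t mm 24.0 -92.3 xyaw 64.96 F [-4.36 -2.38  8.4 ] w -0.00011528319333503894
clock 9.525 p [0.4808 0.1177 0.0318] s,t mm 24.0 -92.2 xyaw 64.96 F [-5.85 -0.95 14.12] w -5.897402812640105e-05
```

Run:
```python
from h import *
import cv2
a=camrig.camera("scene")[:,:,::-1][235:300,210:280]
cv2.imwrite("pics/f2.png",cv2.resize(a,None,fx=8,fy=8,interpolation=cv2.INTER_CUBIC))
```

```text
(no output)
```

View pics/f2.png

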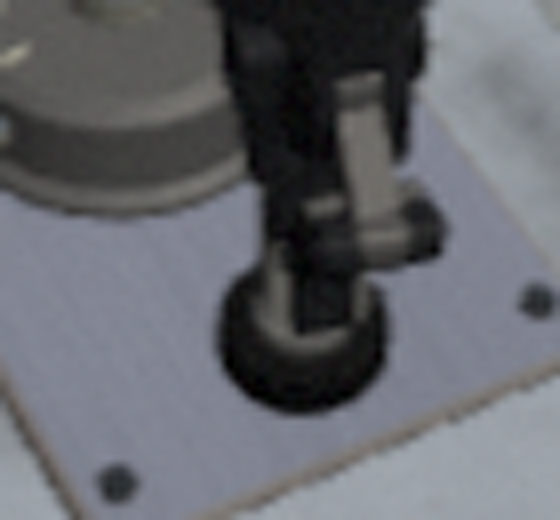

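The fingertip sits inside the cap, and the cap is sunk almost level with the black housing. The force rose stiffly to 14 N, so it is fully down. Now I release it and retreat.

Converted, -0.15 m / 0.5 = -0.3, -0.12 m / 0.5 = -0.24.

```bash
echo '[[[0, 0, 0, 0, 0, -0.01, 0], [0, 0, 0, 0, 0, -0.04, 0], [0, 0, 0, 0, 0, -0.14, 0], [0, 0, 0, 0, 0, -0.24, 0], [0, 0, 0, 0, -0.12, -0.3, 0], [0, 0, 0, 0, -0.24, -0.3, 0], [0, 0, 0, 0, -0.24, -0.3, 0], [0, 0, 0, 0, -0.24, -0.3, 0]]]' > next.json && python3 jog.py next.json >/dev/null; python3 loc.py
python3 - <<'E'
from h import *
import cv2
a=camrig.camera("scene")[:,:,::-1][150:305,150:320]
cv2.imwrite("pics/g.png",cv2.resize(a,None,fx=3.8,fy=3.8,interpolation=cv2.INTER_CUBIC))
E
```

```text
clock 10.575 p [0.3728 0.169  0.1812] s,t mm 23.1 -211.8 xyaw 65.01 F [ 0.58 -0.63  0.94] w -0.0004281492690298314
```

View pics/g.png

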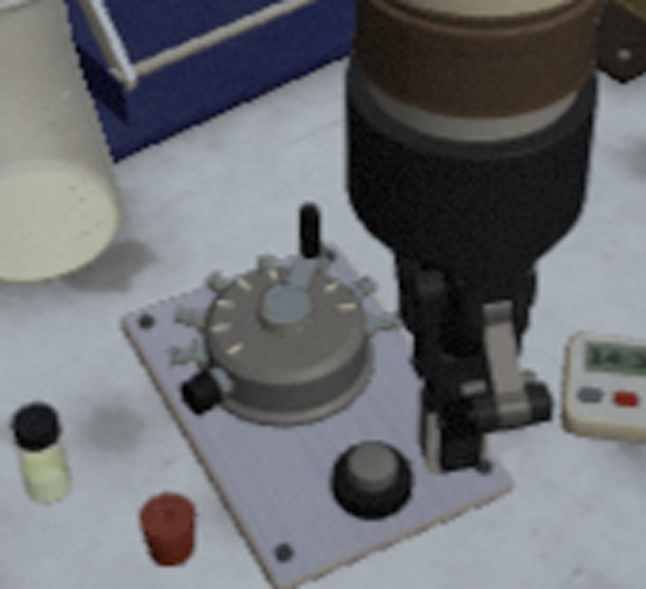

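The lever is at the fifth outlet with its post at (310,225), the button cap is up again at (373,465), and the valve has not moved. The arm touches nothing.

```bash
python3 -c "
from workcell import bot, camrig, order, telemetry
print(order.job_done())"
```

```text
the job is handed in; nothing more can be done
None
```

The job is handed in: the lever went two clicks, from outlet 3 to the fifth outlet, then the start button was pressed fully down and came up again; the valve stayed in place and I saw no bystander shifted, though the last picture does not show all of them.

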